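# Change over the lens drawer: prism out, lamp collar in

## Task

The oak drawer's frosted prism is shut in by the brass spanner and the steel probe lying across the drawer's sides: first park both of them across the two rubber-topped rails of the blue rack, then lift the prism out and set it down gently, upright, in the middle of the red cradle pad, lying between its two brass end stops. Then stand the copper lamp collar flat on the middle of the drawer's green floor pad, where the prism was, and finally lay the spanner and the probe back across the drawer, squarely and each where it lay at the start. Leave the yellow oil bottle and the amber jar alone.

Things in the scene. Friction and masses are not known exactly. Their poses are not given: they have to be found in the camera images.
- spanner_mid (a point): Brass spanner, 220 mm long (its y), flat shank 20 mm wide (x), 10 mm thick (z), heads 34 mm wide at both ends (beyond 77 mm from the middle); 0.2 to 0.5 kg. The point is the middle of the shank, half-way up, near the centre of mass. It starts across the drawer's side walls, over the prism, nearly along the drawer's y, on the front or the back pair of black marks.
- probe_mid (a point): Slim square steel probe, 220 mm long (its y), 12 mm by 12 mm, the last 26 mm at +y black rubber; 0.15 to 0.35 kg. The point is its middle, half-way up. It starts across the drawer's side walls, over the prism, nearly along the drawer's y, on the other pair of black marks.
- prism_mid (a point): Frosted pale-blue glass prism on the drawer's green pad: 100 mm long (x), 34 mm wide (y), 40 mm high; long sides upright for the lowest 28 mm, above that a narrower 45 degree roof, ridge along x. 0.24 to 0.48 kg. The point is its centre, 20 mm above its underside. Grip it across its width, below the roof.
- collar_mid (a point): Copper lamp collar, a plain ring standing on its flat face: outer diameter 56 mm, bore 40 mm, 34 mm high, about 0.24 to 0.48 kg. The point is its centre, half-way up (17 mm). It starts on the grey mat beside the cradle.
- drawer: Open oak drawer fixed on the bench, 244 mm (x) by 174 mm (y); origin on the bench under its centre. Side walls at y = +-81 mm, 12 thick, 75 high (150 mm gap); end walls at x = +-116 mm, 12 thick, 40 high; brass knob at the -x end. Black marks on the side walls' tops at x = +-45 mm show the two bar places. Inside, a green pad, 140 by 84 mm, centred, top 8 mm above the bench.
- rack: Blue rack fixed on the bench: two rails along its x at y = +-60 mm, each 18 mm wide, 200 mm long, black rubber tops 48 mm above the bench; between them only a base plate 8 mm high. Origin on the bench under its centre. Bars are parked along the rack's y across both rails, side by side (e.g. at x = -45 and +45 mm), their middles near the midline.
- cradle (a point): Middle of the red cradle pad's top, 15 mm above the bench: pad 128 mm (x) by 62 mm (y), long sides open, a brass stop across each end (inner faces at x = +-68 mm, 10 mm above the pad). The prism lies with its length along x. The cradle is fixed on one end of a grey mat, 3 mm thick, 190 by 240 mm, centred 60 mm towards +y; the collar starts on the mat's other end.
- oil_bottle: Yellow oil bottle, 52 mm across, 130 mm high, loose bystander, origin at the centre of its underside. Leave it alone.
- jar: Amber jar with a steel lid, 64 mm across, 80 mm high, loose bystander, origin at the centre of its underside. Leave it alone.
There are look-alikes about, which are no part of the job. Of the things that look like the part that bears prism_mid, the smaller one is meant. There is more than one size of the part that bears spanner_mid; the job needs the larger.

How it is judged:
On the way, in this order (a step that is already met when the one before it is completed fails the run):
1. the spanner and the probe both lie parked and released across the two rails of the rack (contact force between the fingers and spanner below 0.1 N and linear speed of each of spanner, probe below 0.02 m/s and x of spanner_mid in the frame of rack between -0.09 and 0.09 m and y of spanner_mid in the frame of rack between -0.035 and 0.035 m and z of spanner_mid in the frame of rack between 0.047 and 0.059 m and angle between the y axis of each of spanner_mid, probe_mid and the y axis of rack, either way round below 0.35 rad and angle between each of spanner_mid, probe_mid's own z axis and vertical below 0.1 rad and contact force between the fingers and probe below 0.1 N and x of probe_mid in the frame of rack between -0.09 and 0.09 m and y of probe_mid in the frame of rack between -0.035 and 0.035 m and z of probe_mid in the frame of rack between 0.048 and 0.06 m), for 0.2 s.
2. the prism lies upright and released on the cradle pad (contact force between the fingers and prism below 0.1 N and linear speed of prism below 0.02 m/s and x of prism_mid in the frame of cradle between -0.014 and 0.014 m and y of prism_mid in the frame of cradle between -0.014 and 0.014 m and z of prism_mid in the frame of cradle between 0.015 and 0.025 m and angle between the x axis of prism_mid and the x axis of cradle, either way round below 0.2 rad and angle between prism_mid's own z axis and vertical below 0.1 rad), for 0.2 s.
3. the collar stands released on the middle of the drawer's green pad (contact force between the fingers and collar below 0.1 N and linear speed of collar below 0.02 m/s and angle between collar_mid's own z axis and vertical below 0.1 rad and x of collar_mid in the frame of drawer between -0.015 and 0.015 m and y of collar_mid in the frame of drawer between -0.015 and 0.015 m and z of collar_mid in the frame of drawer between 0.02 and 0.03 m), for 0.2 s.
At the end, for the whole second after the job is handed in: Prism upright on the cradle pad within 14 mm (x, y) and 0.2 rad; collar flat on the green pad within 15 mm (x, y) of the drawer's centre; spanner and probe level across the drawer, each within 15 mm of its start and 0.17 rad of square; all released and at rest (all of step 2 and all of step 3 and contact force between the fingers and spanner below 0.1 N and linear speed of each of spanner, probe below 0.02 m/s and distance of each of spanner_mid, probe_mid from where it was at the start of the episode below 0.015 m and angle between the y axis of each of spanner_mid, probe_mid and the y axis of drawer, either way round below 0.17 rad and angle between each of spanner_mid, probe_mid's own z axis and vertical below 0.1 rad and contact force between the fingers and probe below 0.1 N); the robot touches nothing.
It fails at once if the oil bottle or the jar is moved more than 30 mm (distance of any of oil_bottle, jar from where it was at the start of the episode above 0.03 m).
It fails at once if the prism is tipped over (angle between prism_mid's own z axis and vertical above 0.6 rad).
It fails at once if the prism is dropped (falls free faster than 0.6 m/s) (linear speed of prism above 0.6 m/s and contact force between the fingers and prism below 0.05 N).
It also fails if it takes over 147 s, if anything falls off the work surface, if the arm or the gripper's body presses on something with over 40 N, if the wrist force passes 120 N, or if a joint passes its speed limit or range.

## Robot

A 7-joint arm with a two-finger parallel gripper is mounted at the origin on the work surface. World frame = base frame: x ahead of the robot, y to its left, z up, the work surface at z = 0. Lengths are in m, angles in rad, forces in N, time in s.
With the tool pointing down it reaches from about 0.425 to 0.95 m from the base axis. Payload 4.7 kg.
Tool frame: the origin (TCP) lies at the very end of the fingers, on their centre line; the grasp point (between the pads) lies 19 mm behind it (ctrl.grip_point_offset is the distance from the TCP to the grasp point, in m); y points along the fingers, x is the direction in which the jaws open and shut, and the axes are right-handed (so a half turn about y gives the same grasp; the last joint's range is limited). The gripper opens to 87 mm and grips with 3 to 60 N. Pads are 19 mm wide; open, the fingers measure 117 mm over their backs; the gripper's body (75 mm by 190 mm) begins 51 mm behind the grasp point.
Start: joints at [1.13, 0.469, -0.049, 1.532, 0.024, 1.141, -0.082], TCP at [0.27, -0.619, 0.223] pointing down, gripper open.
Joint ranges: [-2.59, 2.59], [-0.33, 1.99], [-1.39, 1.29], [0.1, 2.45], [-1.04, 4.18], [0.21, 1.99], [-2.66, 2.66]. Speed limits (rad/s): [2.57, 2.57, 3.14, 3.14, 3.14, 3.14, 3.14].

## Interface

Orientations are given as a rotation vector (axis times angle).
In Python, from rig import ctrl gives the robot as it stands.
- The arm moves only by the tool jog_arm, never from a script. Its argument "moves" is a list of rows, each a list of 4 numbers: the shift along the tool's x, y, z as a fraction of full scale, then the turn about the tool's y as a fraction of full scale. In form: [[tx, ty, tz, turn], ...]. A call has 1 to 10 rows; each row shifts and turns the commanded pose from where the row before left it, along the tool's axes as they then stand; what a row does not reach is not made up. Full scale, the value 1, is 30 mm for a shift and 6 degrees for a turn. A row lasts 1/10 s, in which the tool goes at most 50 mm and 8.59 degrees, less where a joint would pass 70% of its speed; a pose out of reach is approached as far as the arm can. A call with a number of a shift or a turn outside -1 to 1 is refused whole. A call with a gripper value outside its range is refused whole. "jaw" is the gripper's target within -1 to 1 (shut at 1, half-way at 0, fully open at -1), set as the call begins (left out, the last holds). The fingers move at their own pace and stop on an object; "squeeze" is the grip in N (left out, the last holds). Time passes only in rows, so rows that do not move let the fingers close. It gives the time, the measured TCP pose, the force and the opening at its end, in the units of the state.
- ctrl.get_state(): the state, without advancing time (a new reading comes with each control period).
- ctrl.get_image(name): name is "scene" or "top" or "wrist"; returns the picture (480x640x3 uint8, blue, green, red); there is no depth.
- ctrl.calibration(name): a dict with "intrinsics" (3x3 intrinsics, pixels), "origin" and "orientation" of the camera in the world; the wrist camera has in their place "mount" (4x4, takes a point from camera to tool coordinates, whose origin is the TCP and whose axes are the tool frame's). Camera axes: x right, y up, looking along -z (the intrinsics and any distortion apply to the point x, -y, -z); pixel columns grow to the right and rows downward; lengths in m; the calibration is good to about 2 mm. The wrist camera is an equidistant fisheye: a pixel r from the principal point sees the ray r / f radians off the axis. A picture is of the moment at which its call begins: read the wrist's pose just before it. calibration takes no time and is no camera call.
- ctrl.finish_job(): hands the job in, once; it reports no verdict.
The state is a dict: "clock": time; "joint_positions": joint angles; "joint_velocities": joint speeds; "effort": joint torques, N m; "eef_pos": TCP position; "orientation": TCP orientation; "force": force on the tool from outside, world axes, zero at the start; "wrist_torque": the same for the moment, N m; "width": opening from 0.0 (shut) to 1.0 (fully open).
Only numpy, scipy, OpenCV 4.12 (cv2) and the standard library are available. Lean on these libraries where they do the work, as an engineer would, in place of code of your own. Each camera call takes 0.05 s, during which the arm holds its last target. There are 200 camera calls.

## Working session

There is one attempt and no reset: what is moved stays moved. The work goes in short steps, Python scripts to look and compute and a tool call to move; the robot and the scene stay as the last step left them, time stands still between calls to the robot, and variables do not carry over. Pictures are saved under pics/ and viewed, about 12 in all and at most 16, crops included, and the job is handed in when it is done.

Besides the shell and the picture viewer there is one more tool, called after "Call:" in YAML: its name, and indented under it one key for each argument. jog_arm: Moves the arm, as the interface text tells. Its arguments: {"type":"object","properties":{"moves":{"type":"array"},"jaw":{"type":"number"},"squeeze":{"type":"number"}},"required":["moves"]}

```bash
ls; mkdir -p pics; python3 - <<'E'
from rig import ctrl
import cv2
for n in("scene","top"):
    cv2.imwrite(f"pics/{n}0.png",ctrl.get_image(n)); print(n,ctrl.calibration(n))
print(ctrl.calibration("wrist")); print(ctrl.get_state(), ctrl.grip_point_offset)
E
```

```text
pics
scene {'intrinsics': array([[479.37459376,   0.        , 327.49747964],
       [  0.        , 479.37459376, 231.07717233],
       [  0.        ,   0.        ,   1.        ]]), 'origin': array([ 1.17360867, -0.21316172,  1.1996398 ]), 'orientation': array([0.4999647 , 0.42405212, 1.37485721])}
top {'intrinsics': array([[468.89832586,   0.        , 319.64047651],
       [  0.        , 468.89832586, 234.99295105],
       [  0.        ,   0.        ,   1.        ]]), 'origin': array([ 0.30037331, -0.09945945,  1.15156196]), 'orientation': array([ 0.0761087 , -0.09069093, -1.55871996])}
{'intrinsics': array([[371.64829954,   0.        , 324.08601867],
       [  0.        , 371.64829954, 242.91770631],
       [  0.        ,   0.        ,   1.        ]]), 'mount': array([[ 9.99998991e-01, -1.29635899e-03, -5.80645076e-04,
         1.72724892e-03],
       [-1.96555876e-04,  2.78555230e-01, -9.60420192e-01,
        -1.62171639e-01],
       [ 1.40679108e-03,  9.60419337e-01,  2.78554694e-01,
         7.60785804e-02],
       [ 0.00000000e+00,  0.00000000e+00,  0.00000000e+00,
         1.00000000e+00]])}
{'clock': 0.1, 'joint_positions': array([ 1.13010867,  0.46939263, -0.04855611,  1.53355276,  0.02408215,
        1.14102052, -0.08227796]), 'joint_velocities': array([ 1.41361159e-03, -1.50067424e-03,  1.82437951e-03, -2.54726048e-03,
        8.71467756e-04,  6.54319884e-05,  1.94356000e-04]), 'effort': array([-1.24602598e-04, -5.09170175e+01, -8.13427661e-02, -2.36828792e+01,
       -6.14291243e-02,  3.44355439e-02,  3.14395652e-05]), 'eef_pos': array([ 0.26994822, -0.6180855 ,  0.22159198]), 'orientation': array([-1.37538048,  0.90188019, -0.89936309]), 'force': array([-0.17364812, -0.84831254, -0.35356847]), 'wrist_torque': array([-0.02445901, -0.03830014, -0.02815363]), 'width': 0.9970905150740728} 0.0187
```

View pics/top0.png

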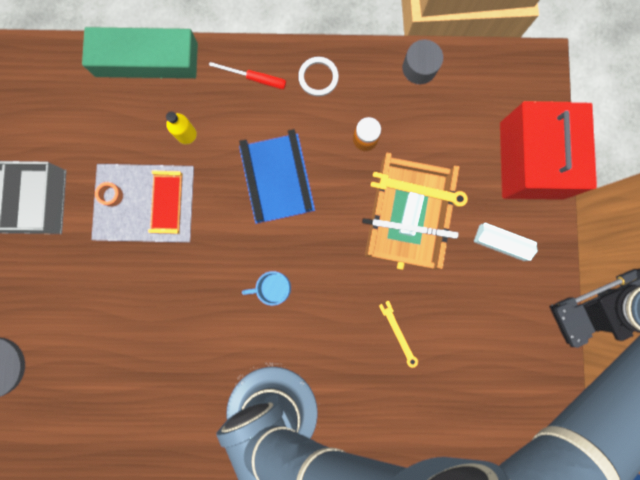

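View pics/scene0.png

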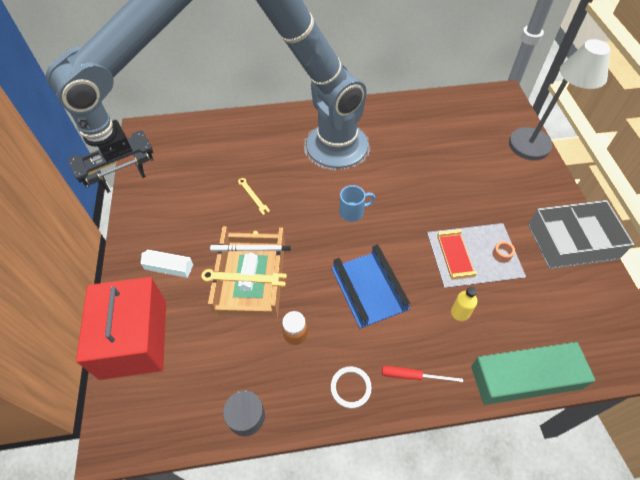

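Top view: the spanner on the drawer (420,190) is the larger, and the one on the bench (398,335) is the smaller. The prism in the drawer (410,213) is the smaller of the two, and the look-alike on the bench (506,242) is larger. I'll enlarge these to confirm.

```bash
cat > h.py <<'E'
import numpy as np, cv2
from scipy.spatial.transform import Rotation as R
CAL={}
def cal(n):
    if n not in CAL:
        from rig import ctrl
        CAL[n]=ctrl.calibration(n)
    return CAL[n]
def ray(n,u,v,st=None):
    c=cal(n);K=c["intrinsics"]
    x,y=(u-K[0,2])/K[0,0],(v-K[1,2])/K[1,1]
    if n=="wrist":
        r=np.hypot(x,y);s=np.sin(r)/r if r>1e-9 else 1
        d=np.array([x*s,-y*s,-np.cos(r)]);M=c["mount"]
        T=R.from_rotvec(st["orientation"]).as_matrix()
        return T@M[:3,3]+st["eef_pos"],T@M[:3,:3]@d
    return np.array(c["origin"]),R.from_rotvec(c["orientation"]).apply([x,-y,-1])
def at(n,u,v,z,st=None):
    o,d=ray(n,u,v,st);return o+d*(z-o[2])/d[2]
def proj(n,p):
    c=cal(n);q=R.from_rotvec(c["orientation"]).inv().apply(np.atleast_2d(p)-c["origin"]);K=c["intrinsics"]
    return np.c_[K[0,0]*q[:,0]/-q[:,2]+K[0,2],K[1,1]*-q[:,1]/-q[:,2]+K[1,2]]
def crop(src,x,y,w,h,s,out):
    im=cv2.imread(src)[y:y+h,x:x+w];im=cv2.resize(im,None,fx=s,fy=s,interpolation=cv2.INTER_CUBIC)
    for k in range(0,w,20):cv2.putText(im,str(x+k),(k*s,10),0,.35,(255,255,255),1);cv2.line(im,(k*s,12),(k*s,18),(255,255,255),1)
    for k in range(0,h,20):cv2.putText(im,str(y+k),(0,k*s+4),0,.35,(255,255,255),1)
    cv2.imwrite(out,im)
E
python3 -c "
from h import *
crop('pics/top0.png',360,145,110,130,5,'pics/c1.png')
crop('pics/top0.png',85,125,235,115,3,'pics/c2.png')"
```

```text
(no output)
```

View pics/c1.png

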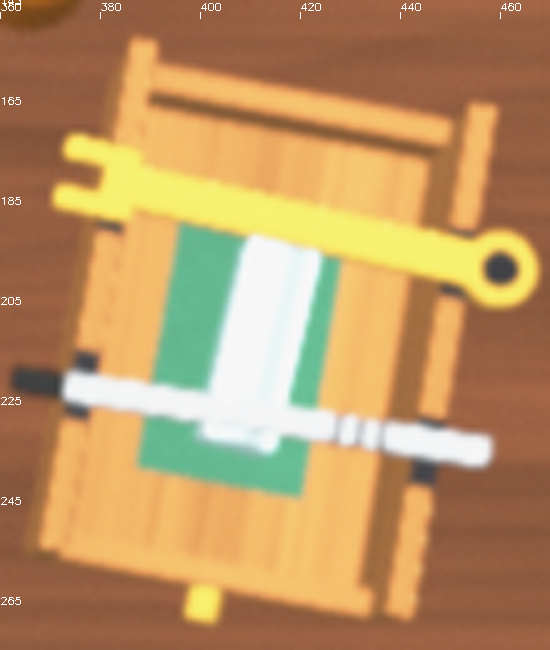

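View pics/c2.png

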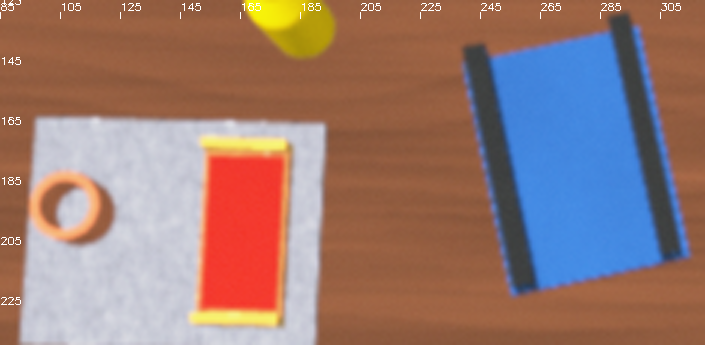

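```bash
cat > m.py <<'E'
from h import *
def T(X,Y,z): return at("top",360+X/5-.4,145+Y/5-.4,z)
def U(X,Y,z): return at("top",85+X/3-.33,125+Y/3-.33,z)
def show(n,a): print(n,np.round(a,4).tolist())
W=[T(145,40,.075),T(52,551,.075),T(483,105,.075),T(400,615,.075)]
c=np.mean(W,0);d=(W[0]-W[1]+W[2]-W[3])/2;e=(W[0]+W[1]-W[2]-W[3])/2
show("drawer",c);show("len .244",np.linalg.norm(d));show("gap .162",np.linalg.norm(e));show("yaw",[np.arctan2(d[1],d[0]),np.arctan2(-e[0],e[1])])
a,b=T(66,172,.085),T(540,268,.085);show("sp",[*(a+b)[:2]/2,np.linalg.norm(a-b),np.arctan2(-(a-b)[0],(a-b)[1])])
a,b=T(12,377,.087),T(492,452,.087);show("pr",[*(a+b)[:2]/2,np.linalg.norm(a-b),np.arctan2(-(a-b)[0],(a-b)[1])])
W=[U(475,46,.048),U(525,292,.048),U(621,15,.048),U(671,258,.048)]
c=np.mean(W,0);d=(W[0]-W[1]+W[2]-W[3])/2;e=(W[0]+W[1]-W[2]-W[3])/2
show("rack",c);show("len .2",np.linalg.norm(d));show("gap .12",np.linalg.norm(e));show("yaw",[np.arctan2(d[1],d[0]),np.arctan2(-e[0],e[1])])
W=[U(205,152,.015),U(199,311,.015),U(286,154,.015),U(278,311,.015)]
c=np.mean(W,0);d=(W[0]-W[1]+W[2]-W[3])/2;e=(W[0]+W[1]-W[2]-W[3])/2
show("cradle",c);show("len .128",np.linalg.norm(d));show("gap .062",np.linalg.norm(e));show("yaw",[np.arctan2(d[1],d[0]),np.arctan2(-e[0],e[1])])
show("collar",U(65,206,.037))
show("jar",at("top",368,127,.08)); show("bottle",at("top",172,117,.13))
from rig import ctrl
s=ctrl.get_state();print(R.from_rotvec(s["orientation"]).as_matrix().round(3))
E
python3 m.py
python3 -c "
from h import *
crop('pics/scene0.png',195,220,110,105,6,'pics/c3.png')"
```

```text
drawer [0.4773, -0.3272, 0.075]
len .244 0.2448
gap .162 0.1621
yaw [-0.1798, -0.177]
sp [0.525, -0.3406, 0.2236, -0.1916]
pr [0.4336, -0.3156, 0.2224, -0.1452]
rack [0.5612, -0.0022, 0.048]
len .2 0.2035
gap .12 0.1193
yaw [0.2174, 0.2359]
cradle [0.4992, 0.2691, 0.015]
len .128 0.1307
gap .062 0.0651
yaw [0.0012, -0.0011]
collar [0.5144, 0.4042, 0.037]
jar [0.6722, -0.2204, 0.08]
bottle [0.6721, 0.2256, 0.13]
[[ 0.4   -0.001  0.916]
 [-0.916  0.002  0.4  ]
 [-0.002 -1.    -0.   ]]
```

View pics/c3.png

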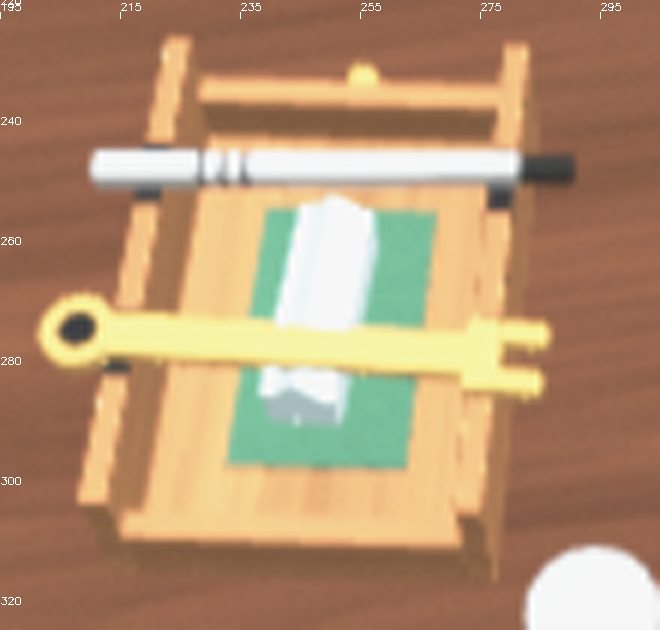

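```bash
cat >> h.py <<'E'
def go(x,y,z,yaw=None,rows=None):
    """print turn units, then tool-axis shift units (after the turn) to reach TCP target; yaw = world yaw of tool x"""
    from rig import ctrl
    s=ctrl.get_state();M=R.from_rotvec(s["orientation"]).as_matrix()
    y0=np.arctan2(M[1,0],M[0,0]); t=0 if yaw is None else (yaw-y0+np.pi/2)%np.pi-np.pi/2
    # tool y down: +turn lowers yaw. Ideal level tool assumed
    u=-np.degrees(t)/6; M=M@R.from_euler("y",-t).as_matrix()
    d=M.T@(np.array([x,y,z])-s["eef_pos"])/.03
    print("clk",round(s["clock"],2),"pos",s["eef_pos"].round(4),"yaw",round(y0,3),"tilt",M[2].round(3),"F",s["force"].round(1),"w",round(s["width"],3))
    print("turn",round(u,2),"shift",d.round(2),"min rows",int(np.ceil(max(abs(d).max(),np.linalg.norm(d)*.6))))
E
cat > s.py <<'E'
from h import *
def S(X,Y,z): return at("scene",195+X/6-.4,220+Y/6-.4,z)
for n,p,q,z in(("sp",(546,357),(38,330),.083),("pr",(574,169),(90,167),.083)):
    a,b=S(*p,z),S(*q,z);print(n,((a+b)/2).round(4),np.linalg.norm(a-b).round(4),np.arctan2(-(a-b)[0],(a-b)[1]).round(3))
W=[S(490,508,.075),S(515,45,.075),S(90,500,.075),S(178,40,.075)];print("drawer",np.mean(W,0).round(4))
go(.523,-.339,.2,-.185)
E
python3 s.py
```

```text
sp [ 0.5267 -0.3365  0.083 ] 0.2261 -0.209
pr [ 0.4372 -0.3132  0.083 ] 0.2226 -0.153
drawer [ 0.4812 -0.3225  0.075 ]
clk 0.1 pos [ 0.2699 -0.6181  0.2216] yaw -1.159 tilt [-0.001 -1.     0.001] F [-0.2 -0.8 -0.4] w 0.997
turn -9.3 shift [ 6.58  0.73 10.69] min rows 11
```

Call:
jog_arm:
  moves:
    - [0,0,0,-0.94]
    - [0,0,0,-0.94]
    - [0,0,0,-0.94]
    - [0,0,0,-0.94]
    - [0,0,0,-0.94]
    - [0,0,0,-0.94]
    - [0,0,0,-0.94]
    - [0,0,0,-0.94]
    - [0,0,0,-0.94]
    - [0,0,0,-0.94]
  jaw: -0.2
  squeeze: 25

```text
clock: 1.1
eef_pos: [0.27, -0.6183, 0.2219]
orientation: [-1.566, 0.134, -0.133]
force: [-0.1, -0.0, -0.1]
width: 0.6
```

Call:
jog_arm:
  moves:
    - [0.6,0,1,0]
    - [0.6,0,1,0]
    - [0.6,0,1,0]
    - [0.6,0,1,0]
    - [0.6,0,1,0]
    - [0.6,0,1,0]
    - [0.6,0,1,0]
    - [0.6,0,1,0]
    - [0.6,0,1,0]
    - [0.6,0,1,0]

```text
clock: 2.1
eef_pos: [0.5, -0.3532, 0.2221]
orientation: [-1.566, 0.138, -0.137]
force: [-0.8, -1.0, -0.1]
width: 0.601
```

```bash
python3 -c "
from h import *
go(.526,-.339,.2,-.195)
from rig import ctrl
s=ctrl.get_state();cv2.imwrite('pics/w1.png',ctrl.get_image('wrist'));import pickle;pickle.dump(s,open('w1.pkl','wb'))"
```

```text
clk 2.1 pos [ 0.5    -0.3532  0.2221] yaw -0.175 tilt [-0.001 -1.     0.   ] F [-0.8 -1.  -0.1] w 0.601
turn 0.19 shift [0.76 0.74 0.63] min rows 1
```

View pics/w1.png

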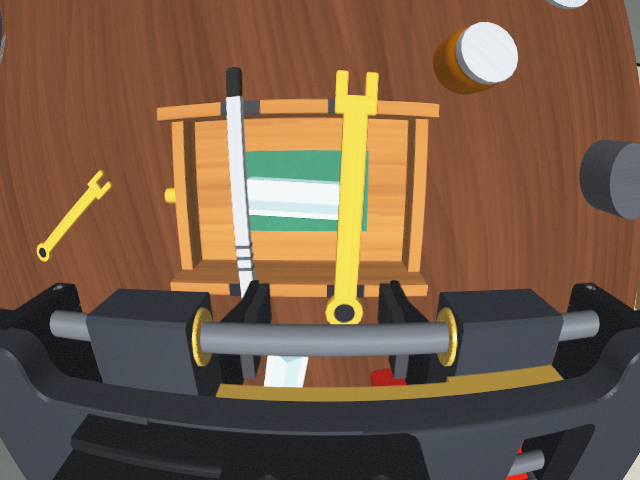

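Wrist view: the spanner's fork end is at (357,72) and its ring end at (345,326). The probe tip is at (234,68). The bigger glass prism look-alike lies outside the drawer at (285,372).

```bash
python3 -c "
from h import *
import pickle;s=pickle.load(open('w1.pkl','rb'))
a,b=at('wrist',357,72,.085,s),at('wrist',345,327,.085,s);print((a+b)/2,np.linalg.norm(a-b),np.arctan2(-(a-b)[0],(a-b)[1]))
a,b=at('wrist',234,68,.086,s),at('wrist',241,215,.087,s);print(a,b,np.arctan2(-(a-b)[0],(a-b)[1]),b+(a-b)/np.linalg.norm(a-b)*0, a-.11*(a-b)/np.linalg.norm(a-b))
print([at('wrist',*p,.075,s).round(3) for p in((158,113),(439,110),(427,291),(172,291))])
go(.527,-.34,.065,-.195)
"
```

```text
[ 0.52614958 -0.33914299  0.085     ] 0.2211407911390302 -0.20462914836020943
[ 0.45268052 -0.20840983  0.086     ] [ 0.43494286 -0.32893145  0.087     ] -0.14612511462910913 [ 0.43494286 -0.32893145  0.087     ] [ 0.43666444 -0.31723386  0.08690294]
[array([ 0.376, -0.227,  0.075]), array([ 0.614, -0.27 ,  0.075]), array([ 0.584, -0.43 ,  0.075]), array([ 0.346, -0.39 ,  0.075])]
clk 2.15 pos [ 0.5053 -0.346   0.2225] yaw -0.165 tilt [ 0.003 -1.     0.005] F [3.9 4.8 0.8] w 0.6
turn 0.28 shift [0.66 5.25 0.31] min rows 6
```

Call:
jog_arm:
  moves:
    - [0.4,0.6,0.2,0.3]
    - [0,0.6,0,0]
    - [0,0,0,0]
    - [0,0,0,0]
    - [0,0,0,0]

```text
clock: 2.65
eef_pos: [0.5126, -0.3513, 0.1875]
orientation: [-1.565, 0.161, -0.163]
force: [0.0, -0.1, 0.4]
width: 0.599
```

```bash
python3 -c "
from h import *
go(.526,-.339,.061,-.202)
"
```

```text
clk 2.65 pos [ 0.5126 -0.3513  0.1875] yaw -0.207 tilt [ 0.001 -1.    -0.001] F [ 0.  -0.1  0.4] w 0.599
turn -0.05 shift [0.35 4.22 0.49] min rows 5
```

Call:
jog_arm:
  moves:
    - [0.35,0,0.49,0]
    - [0,0.8,0,0]
    - [0,0.8,0,0]
    - [0,0.8,0,0]
    - [0,0.8,0,0]
    - [0,0.6,0,0]
    - [0,0.42,0,0]
    - [0,0,0,0]
    - [0,0,0,0]
    - [0,0,0,0]

```text
clock: 3.65
eef_pos: [0.5269, -0.3386, 0.0613]
orientation: [-1.566, 0.16, -0.164]
force: [0.4, 0.1, 0.5]
width: 0.598
```

Call:
jog_arm:
  moves:
    - [0,0,0,0]
    - [0,0,0,0]
    - [0,0,0,0]
    - [0,0,0,0]
    - [0,0,0,0]
    - [0,0,0,0]
    - [0,0,0,0]
    - [0,0,0,0]
  jaw: 1

```text
clock: 4.45
eef_pos: [0.5253, -0.3383, 0.06]
orientation: [-1.565, 0.163, -0.161]
force: [-1.3, 1.0, 4.1]
width: 0.231
```

```bash
python3 -c "
from h import *
go(.526,-.339,.061,-.202)
"
```

```text
clk 4.45 pos [ 0.5253 -0.3383  0.06  ] yaw -0.206 tilt [-0.001 -1.    -0.   ] F [-1.3  1.   4.1] w 0.231
turn -0.04 shift [ 0.03 -0.03 -0.02] min rows 1
```

Call:
jog_arm:
  moves:
    - [0,-0.5,0,0]
    - [0,-0.8,0,0]
    - [0,-0.8,0,0]
    - [0,-0.8,0,0]
    - [0,-0.8,0,-0.8]
    - [0,0,0,-0.8]
    - [0,0,0,-0.8]
    - [0,0,0,-0.8]
    - [0,0,0,-0.92]
    - [0,0,0,0]

```text
clock: 5.45
eef_pos: [0.5257, -0.3383, 0.1712]
orientation: [-1.563, -0.177, 0.177]
force: [-0.7, -0.3, -3.6]
width: 0.224
```

```bash
python3 -c "
from h import *
go(.605,.008,.17,.226)
"
```

```text
clk 5.45 pos [ 0.5257 -0.3383  0.1712] yaw 0.225 tilt [ 0.001 -1.     0.   ] F [-0.7 -0.3 -3.6] w 0.224
turn -0.01 shift [ 5.16  0.04 10.66] min rows 11
```

Call:
jog_arm:
  moves:
    - [0.3,0,0.6,0]
    - [0.48,0,1,0]
    - [0.48,0,1,0]
    - [0.48,0,1,0]
    - [0.48,0,1,0]
    - [0.48,0,1,0]
    - [0.48,0,1,0]
    - [0.48,0,1,0]
    - [0.48,0,1,0]
    - [0.48,0,1,0]

```text
clock: 6.45
eef_pos: [0.5967, -0.0253, 0.1713]
orientation: [-1.564, -0.176, 0.175]
force: [0.3, -0.8, -3.5]
width: 0.224
```

Call:
jog_arm:
  moves:
    - [0.48,0,0.9,0]
    - [0.06,0,0.16,0]
    - [0,0.5,0,0]
    - [0,0.5,0,0]
    - [0,0,0,0]
    - [0,0,0,0]

```text
clock: 7.05
eef_pos: [0.6044, 0.0062, 0.1397]
orientation: [-1.564, -0.173, 0.177]
force: [1.3, 0.4, -2.6]
width: 0.228
```

```bash
python3 -c "
from h import *
go(.605,.008,.036,.226)
from rig import ctrl
s=ctrl.get_state();cv2.imwrite('pics/w2.png',ctrl.get_image('wrist'));import pickle;pickle.dump(s,open('w2.pkl','wb'))"
```

```text
clk 7.05 pos [0.6044 0.0062 0.1397] yaw 0.223 tilt [-0.002 -1.    -0.   ] F [ 1.3  0.4 -2.6] w 0.228
turn -0.03 shift [0.04 3.46 0.05] min rows 4
```

View pics/w2.png

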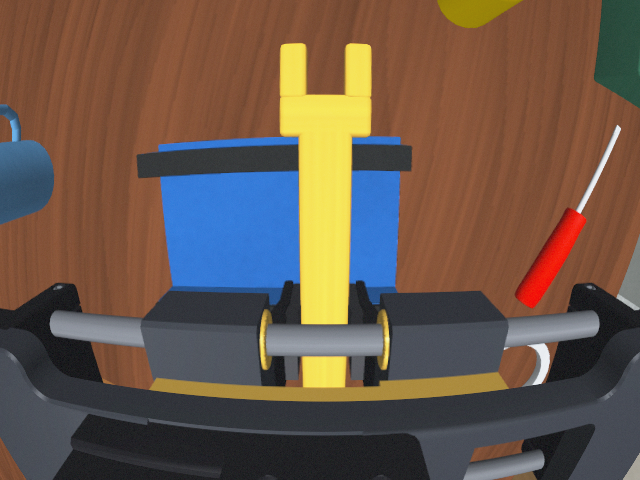

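The spanner is held level and square. The +y rail's ends show at (138,165) and (411,158).

```bash
python3 -c "
from h import *
import pickle;s=pickle.load(open('w2.pkl','rb'))
a,b=at('wrist',138,165,.048,s),at('wrist',411,158,.048,s);print(a,b,np.linalg.norm(a-b),np.arctan2(*(b-a)[1::-1]))
m=(a+b)/2;y=np.arctan2(*(b-a)[1::-1]);print('rack',m+.06*np.array([np.sin(y),-np.cos(y),0]))
"
```

```text
[0.45623939 0.03501234 0.048     ] [0.64899941 0.07997954 0.048     ] 0.19793553173099718 0.22918202621553974
rack [ 0.56625026 -0.00093521  0.048     ]
```

Call:
jog_arm:
  moves:
    - [0,0.8,0,0]
    - [0,0.8,0,0]
    - [0,0.8,0,0]
    - [0,0.5,0,0]
    - [0,0.2,0,0]
    - [0,0.15,0,0]
    - [0,0.15,0,0]
    - [0,0,0,0]
    - [0,0,0,0]

```text
clock: 8.0
eef_pos: [0.6057, 0.008, 0.0396]
orientation: [-1.564, -0.178, 0.176]
force: [-0.4, -0.4, -2.3]
width: 0.223
```

Call:
jog_arm:
  moves:
    - [0,0.1,0,0]
    - [0,0.07,0,0]
    - [0,0,0,0]
    - [0,0,0,0]

```text
clock: 8.4
eef_pos: [0.6051, 0.008, 0.0338]
orientation: [-1.564, -0.177, 0.177]
force: [-1.0, 0.2, -2.4]
width: 0.227
```

Call:
jog_arm:
  moves:
    - [0,0.04,0,0]
    - [0,0.02,0,0]
    - [0,0,0,0]
    - [0,0,0,0]

```text
clock: 8.8
eef_pos: [0.6054, 0.008, 0.033]
orientation: [-1.564, -0.177, 0.177]
force: [-2.8, -0.8, 6.3]
width: 0.22
```

Contact. I'll release and lift.

Call:
jog_arm:
  moves:
    - [0,0,0,0]
    - [0,0,0,0]
    - [0,0,0,0]
    - [0,0,0,0]
    - [0,0,0,0]
  jaw: 0.2

```text
clock: 9.3
eef_pos: [0.6052, 0.008, 0.0319]
orientation: [-1.564, -0.177, 0.177]
force: [-0.8, 0.2, 0.2]
width: 0.394
```

```bash
python3 -c "
from h import *
go(.436,-.3165,.17,-.148)"
```

```text
clk 9.3 pos [0.6052 0.008  0.0319] yaw 0.225 tilt [ 0. -1.  0.] F [-0.8  0.2  0.2] w 0.394
turn 3.57 shift [ -3.98  -4.6  -11.53] min rows 12
```

Call:
jog_arm:
  moves:
    - [0,-0.9,0,0]
    - [0,-0.9,0,0]
    - [0,-0.9,0,0]
    - [0,-0.95,0,0.9]
    - [0,-0.95,0,0.9]
    - [0,0,0,0.9]
    - [0,0,0,0.87]
    - [-0.33,0,-0.96,0]
    - [-0.33,0,-0.96,0]
    - [-0.33,0,-0.96,0]

```text
clock: 10.3
eef_pos: [0.5624, -0.0737, 0.17]
orientation: [-1.568, 0.116, -0.116]
force: [0.3, -0.2, 0.0]
width: 0.402
```

Call:
jog_arm:
  moves:
    - [-0.33,0,-0.96,0]
    - [-0.33,0,-0.96,0]
    - [-0.33,0,-0.96,0]
    - [-0.33,0,-0.96,0]
    - [-0.33,0,-0.96,0]
    - [-0.33,0,-0.96,0]
    - [-0.33,0,-0.96,0]
    - [-0.33,0,-0.96,0]
    - [-0.35,0,-0.97,0]
    - [0,0,0,0]

```text
clock: 11.3
eef_pos: [0.433, -0.3212, 0.1698]
orientation: [-1.57, 0.124, -0.122]
force: [-0.5, 0.4, 0.3]
width: 0.399
```

```bash
python3 -c "
from h import *
go(.436,-.3165,.061,-.148)"
```

```text
clk 11.3 pos [ 0.433  -0.3212  0.1698] yaw -0.156 tilt [-0.001 -1.    -0.002] F [-0.5  0.4  0.3] w 0.399
turn -0.08 shift [0.08 3.63 0.18] min rows 4
```

Call:
jog_arm:
  moves:
    - [0.1,0,0.15,0]
    - [0,0.8,0,0]
    - [0,0.8,0,0]
    - [0,0.8,0,0]
    - [0,0.8,0,0]
    - [0,0.42,0,0]
    - [0,0,0,0]
    - [0,0,0,0]

```text
clock: 12.1
eef_pos: [0.4406, -0.3119, 0.0621]
orientation: [-1.568, 0.115, -0.116]
force: [0.4, 0.6, 1.2]
width: 0.399
```

Call:
jog_arm:
  moves:
    - [0,0,0,0]
    - [0,0,0,0]
    - [0,0,0,0]
    - [0,0,0,0]
    - [0,0,0,0]
    - [0,0,0,0]
    - [0,0,0,0]
    - [0,0,0,0]
  jaw: 1

```text
clock: 12.9
eef_pos: [0.4382, -0.3125, 0.0617]
orientation: [-1.568, 0.119, -0.115]
force: [-4.3, 1.4, 5.9]
width: 0.135
```

```bash
python3 -c "
from h import *
go(.436,-.3165,.061,.226)"
```

```text
clk 12.9 pos [ 0.4382 -0.3125  0.0617] yaw -0.149 tilt [-0.002 -1.     0.001] F [-4.3  1.4  5.9] w 0.135
turn -3.58 shift [-0.1   0.03 -0.11] min rows 1
```

Call:
jog_arm:
  moves:
    - [0,-0.5,0,0]
    - [0,-0.8,0,0]
    - [0,-0.8,0,0]
    - [0,-0.8,0,0]
    - [0,-0.7,0,-0.8]
    - [0,0,0,-0.9]
    - [0,0,0,-0.9]
    - [0,0,0,-0.98]
    - [0,0,0,0]
    - [0,0,0,0]

```text
clock: 13.9
eef_pos: [0.4396, -0.3124, 0.1691]
orientation: [-1.563, -0.176, 0.176]
force: [0.3, 0.5, -1.5]
width: 0.132
```

```bash
python3 -c "
from h import *
go(.518,-.008,.17,.226)"
```

```text
clk 13.9 pos [ 0.4396 -0.3124  0.1691] yaw 0.224 tilt [ 0. -1.  0.] F [ 0.3  0.5 -1.5] w 0.132
turn -0.02 shift [ 4.82 -0.02  9.3 ] min rows 10
```

Call:
jog_arm:
  moves:
    - [0.3,0,0.5,0]
    - [0.5,0,1,0]
    - [0.5,0,1,0]
    - [0.5,0,1,0]
    - [0.5,0,1,0]
    - [0.5,0,1,0]
    - [0.5,0,1,0]
    - [0.5,0,1,0]
    - [0.5,0,0.9,0]
    - [0.5,0,0.85,0]

```text
clock: 14.9
eef_pos: [0.5178, -0.0081, 0.1694]
orientation: [-1.564, -0.177, 0.176]
force: [-0.0, -0.4, -1.9]
width: 0.127
```

Call:
jog_arm:
  moves:
    - [0,0.6,0,0]
    - [0,0.8,0,0]
    - [0,0.8,0,0]
    - [0,0.8,0,0]
    - [0,0.8,0,0]
    - [0,0.4,0,0]
    - [0,0,0,0]
    - [0,0,0,0]

```text
clock: 15.7
eef_pos: [0.5182, -0.0095, 0.044]
orientation: [-1.564, -0.178, 0.177]
force: [0.2, 0.8, -2.5]
width: 0.134
```

```bash
python3 -c "
from h import *
go(.518,-.008,.0345,.226)"
```

```text
clk 15.7 pos [ 0.5182 -0.0095  0.044 ] yaw 0.226 tilt [ 0.001 -1.    -0.   ] F [ 0.2  0.8 -2.5] w 0.134
turn 0.0 shift [0.   0.32 0.05] min rows 1
```

Call:
jog_arm:
  moves:
    - [0,0.15,0,0]
    - [0,0.1,0,0]
    - [0,0.06,0,0]
    - [0,0,0,0]
    - [0,0,0,0]

```text
clock: 16.2
eef_pos: [0.5179, -0.0098, 0.0348]
orientation: [-1.564, -0.178, 0.177]
force: [-1.4, -1.1, 3.9]
width: 0.127
```

Call:
jog_arm:
  moves:
    - [0,0,0,0]
    - [0,0,0,0]
    - [0,0,0,0]
    - [0,0,0,0]
    - [0,0,0,0]
  jaw: 0.3

```text
clock: 16.7
eef_pos: [0.5176, -0.0097, 0.0341]
orientation: [-1.563, -0.178, 0.178]
force: [-0.3, -0.4, 0.1]
width: 0.344
```

Call:
jog_arm:
  moves:
    - [0,-0.9,0,0]
    - [0,-0.9,0,0]
    - [0,-0.9,0,0]
    - [0,-0.9,0,0]
    - [0,-0.9,0,0]
    - [-0.6,0,-1,0]
    - [-0.6,0,-1,0]
    - [-0.6,0,-1,0]
    - [-0.6,0,-1,0]
    - [0,0,0,0]

```text
clock: 17.7
eef_pos: [0.4723, -0.1482, 0.1688]
orientation: [-1.566, -0.17, 0.173]
force: [0.7, 0.6, -0.3]
width: 0.352
```

```bash
python3 -c "
from h import *
go(.472,-.325,.17,-.178+1.5708)
from rig import ctrl
cv2.imwrite('pics/t2.png',ctrl.get_image('top'))
crop('pics/t2.png',225,115,245,165,3,'pics/c4.png')"
```

```text
clk 17.7 pos [ 0.4723 -0.1482  0.1688] yaw 0.218 tilt [-0.003 -1.     0.001] F [ 0.7  0.6 -0.3] w 0.352
turn -11.22 shift [-5.8  -0.03 -1.03] min rows 6
```

View pics/c4.png

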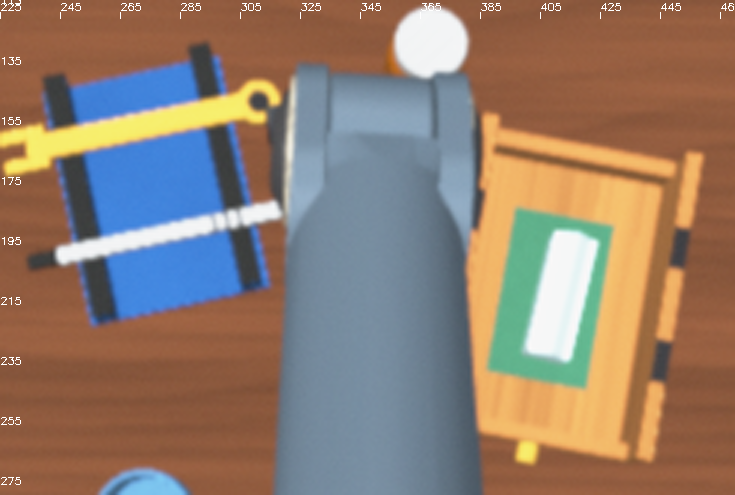

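```bash
python3 -c "
from h import *
T=lambda X,Y,z:at('top',225+X/3-.33,115+Y/3-.33,z)
rc=np.array([.563,-.0016,0]);Rk=R.from_euler('z',.227).inv()
for n,p,q,z in(('sp',(-2,153),(280,101),.058),('pr',(28,262),(282,210),.06)):
    a,b=T(*p,z),T(*q,z);print(n,(a+b)/2,np.linalg.norm(a-b),Rk.apply((a+b)/2-rc))
L=[T(555,232,.008),T(525,355,.008)];Rr=[T(600,240,.036),T(574,361,.036)]
print(np.round(L+Rr,4))
d=L[0]+Rr[0]-L[1]-Rr[1];print('prism',np.mean(L+Rr,0),np.arctan2(d[1],d[0]), np.linalg.norm(d)/2)
P=[T(516,208,.008),T(612,227,.008),T(587,388,.008),T(488,370,.008)];print('pad',np.mean(P,0))
"
```

```text
sp [0.60304645 0.00848816 0.058     ] 0.22763206765030558 [0.04128949 0.00081669 0.058     ]
pr [ 0.51481768 -0.0060811   0.06      ] 0.2037243964187263 [-0.04795474  0.00647756  0.06      ]
[[ 0.5323 -0.3319  0.008 ]
 [ 0.4296 -0.3062  0.008 ]
 [ 0.5205 -0.3625  0.036 ]
 [ 0.422  -0.3403  0.036 ]]
prism [ 0.4760814  -0.33519369  0.022     ] -0.23378213406424783 0.10335623841222738
pad [ 0.47724701 -0.3278317   0.008     ]
```

Call:
jog_arm:
  moves:
    - [-0.9,0,-0.2,0]
    - [-0.9,0,-0.2,0]
    - [-0.9,0,-0.2,0]
    - [-0.9,0,0,0]
    - [-0.9,0,0,0]
    - [0,0,0,-1]
    - [0,0,0,-1]
    - [0,0,0,-1]
    - [0,0,0,-1]
    - [0,0,0,-1]
  jaw: -0.4

```text
clock: 18.75
eef_pos: [0.3476, -0.1894, 0.1692]
orientation: [-1.489, -0.592, 0.591]
force: [-0.3, 0.0, 0.5]
width: 0.702
```

Call:
jog_arm:
  moves:
    - [0,0,0,-1]
    - [0,0,0,-1]
    - [0,0,0,-1]
    - [0,0,0,-1]
    - [0,0,0,-1]
    - [0,0,0,-1]
    - [0,0,0,-0.2]
    - [0,0,0,0]
    - [0,0,0,0]

```text
clock: 19.65
eef_pos: [0.3471, -0.1902, 0.1692]
orientation: [-1.286, -1.082, 1.081]
force: [0.3, -0.4, -0.7]
width: 0.702
```

```bash
python3 -c "
from h import *
go(.472,-.325,.17,-.178+1.5708)
from rig import ctrl
s=ctrl.get_state();cv2.imwrite('pics/w3.png',ctrl.get_image('wrist'));import pickle;pickle.dump(s,open('w3.pkl','wb'))"
```

```text
clk 19.65 pos [ 0.3471 -0.1902  0.1692] yaw 1.399 tilt [ 0. -1. -0.] F [ 0.3 -0.4 -0.7] w 0.702
turn 0.06 shift [-3.68 -0.03 -4.89] min rows 5
```

View pics/w3.png

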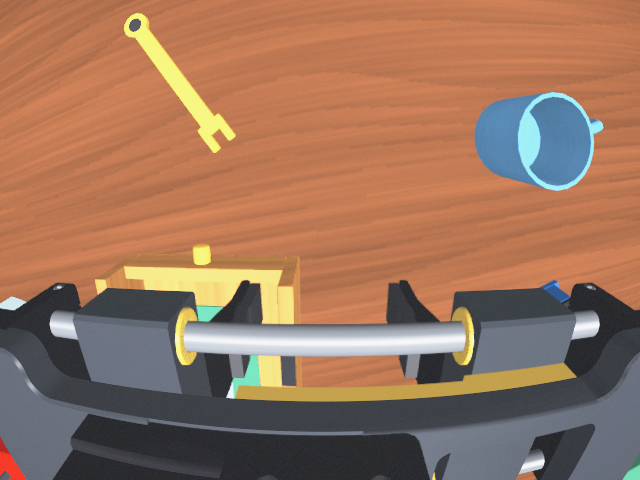

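Nothing of the prism shows: the drawer is under the gripper at lower left, because I shifted before turning. I'll move so that the camera looks down on the prism.

```bash
python3 -c "
from h import *
go(.56,-.345,.2,-.2+1.5708)"
```

```text
clk 19.7 pos [ 0.347  -0.1904  0.1691] yaw 1.399 tilt [ 0. -1. -0.] F [-0.1  0.   0.6] w 0.7
turn 0.27 shift [-3.64 -1.03 -7.98] min rows 8
```

Call:
jog_arm:
  moves:
    - [-0.4,-0.3,-0.9,0.27]
    - [-0.45,-0.3,-0.9,0]
    - [-0.45,-0.3,-0.9,0]
    - [-0.45,-0.1,-0.9,0]
    - [-0.45,0,-0.9,0]
    - [-0.45,0,-0.9,0]
    - [-0.45,0,-0.9,0]
    - [-0.45,0,-0.9,0]
    - [-0.09,0,-0.78,0]
    - [0,0,0,0]

```text
clock: 20.7
eef_pos: [0.5626, -0.3449, 0.1983]
orientation: [-1.297, -1.062, 1.059]
force: [0.6, 0.5, -0.1]
width: 0.702
```

Call:
jog_arm:
  moves:
    - [0,0,0,0]
    - [0,0,0,0]
    - [0,0,0,0]

```text
clock: 21.0
eef_pos: [0.5595, -0.3443, 0.1994]
orientation: [-1.297, -1.06, 1.061]
force: [0.0, 1.5, -0.4]
width: 0.701
```

```bash
python3 -c "
from h import *
go(.477,-.331,.012,-.2+1.5708)
from rig import ctrl
s=ctrl.get_state();cv2.imwrite('pics/w4.png',ctrl.get_image('wrist'));import pickle;pickle.dump(s,open('w4.pkl','wb'))"
```

```text
clk 21.0 pos [ 0.5595 -0.3443  0.1994] yaw 1.371 tilt [-0. -1.  0.] F [ 0.   1.5 -0.4] w 0.701
turn 0.0 shift [-0.11  6.25  2.78] min rows 7
```

View pics/w4.png

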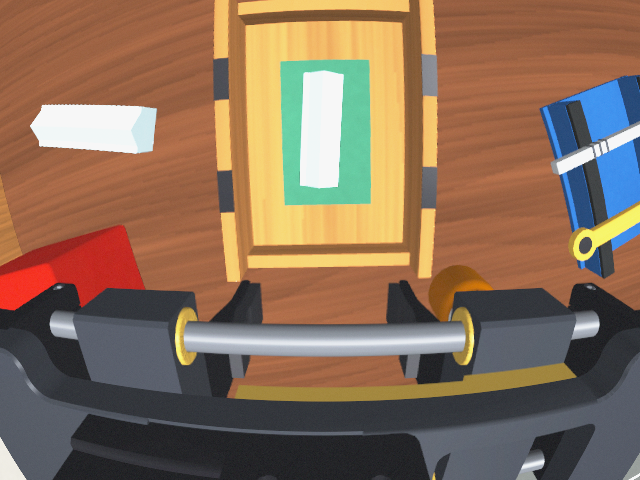

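Prism corners are at (306,71), (343,74), (337,188), (300,186), and pad corners at (281,61), (368,60), (371,205), (285,205). The larger look-alike is at (93,128).

```bash
python3 -c "
from h import *
import pickle;s=pickle.load(open('w4.pkl','rb'))
f=lambda L,z:np.array([at('wrist',*p,z,s) for p in L])
P=f([(306,71),(343,74),(337,188),(300,186)],.036);d=P[0]+P[1]-P[2]-P[3];w=P[0]+P[3]-P[1]-P[2]
print('prism',P.mean(0),np.linalg.norm(d)/2,np.linalg.norm(w)/2,'yaw',np.arctan2(*-d[1::-1]))
Q=f([(281,61),(368,60),(371,205),(285,205)],.008);d=Q[0]+Q[1]-Q[2]-Q[3]
print('pad',Q.mean(0),np.linalg.norm(d)/2,np.arctan2(*-d[1::-1]))
y=np.arctan2(*-d[1::-1])
"
```

```text
prism [ 0.47713629 -0.33170584  0.036     ] 0.10136761257729443 0.032282813396354235 yaw -0.2506587369596939
pad [ 0.47978252 -0.32777298  0.008     ] 0.13991992713786425 -0.17403694534306655
```

```bash
python3 -c "
from h import *
go(.477,-.332,.012,1.321)"
```

```text
clk 21.05 pos [ 0.5596 -0.3444  0.1995] yaw 1.371 tilt [-0.001 -1.     0.   ] F [ 0.2 -1.1  0.3] w 0.702
turn 0.48 shift [-0.28  6.25  2.77] min rows 7
```

Call:
jog_arm:
  moves:
    - [0,0,0,0.48]
    - [-0.1,0,0.9,0]
    - [-0.1,0,0.9,0]
    - [-0.08,0,0.97,0]
    - [0,0.9,0,0]
    - [0,0.9,0,0]
    - [0,0.9,0,0]
    - [0,0.9,0,0]
    - [0,0,0,0]
    - [0,0,0,0]

```text
clock: 22.05
eef_pos: [0.4777, -0.3321, 0.0917]
orientation: [-1.317, -1.023, 1.023]
force: [-0.1, 0.2, 1.0]
width: 0.701
```

```bash
python3 -c "
from h import *
go(.477,-.332,.012,1.321)"
```

```text
clk 22.05 pos [ 0.4777 -0.3321  0.0917] yaw 1.321 tilt [-0. -1. -0.] F [-0.1  0.2  1. ] w 0.701
turn -0.0 shift [-0.    2.66  0.02] min rows 3
```

Call:
jog_arm:
  moves:
    - [0,0.7,0,0]
    - [0,0.7,0,0]
    - [0,0.6,0,0]
    - [0,0.4,0,0]
    - [0,0.26,0,0]
    - [0,0,0,0]
    - [0,0,0,0]

```text
clock: 22.75
eef_pos: [0.4784, -0.3324, 0.0123]
orientation: [-1.319, -1.024, 1.023]
force: [-0.3, -0.4, 0.1]
width: 0.7
```

Call:
jog_arm:
  moves:
    - [0,0,0,0]
    - [0,0,0,0]
    - [0,0,0,0]
    - [0,0,0,0]
    - [0,0,0,0]
    - [0,0,0,0]
    - [0,0,0,0]
    - [0,0,0,0]
  jaw: 1
  squeeze: 25

```text
clock: 23.55
eef_pos: [0.478, -0.3317, 0.0116]
orientation: [-1.317, -1.024, 1.023]
force: [0.1, 1.9, 3.6]
width: 0.385
```

Call:
jog_arm:
  moves:
    - [0,-0.2,0,0]
    - [0,-0.4,0,0]
    - [0,-0.7,0,0]
    - [0,-0.8,0,0]
    - [0,-0.8,0,0]
    - [0,-0.8,0,0]
    - [0,-0.8,0,-0.6]
    - [0,-0.8,0,-0.6]
    - [0,-0.8,0,-0.6]
    - [0,0,0,-0.58]

```text
clock: 24.55
eef_pos: [0.4792, -0.3332, 0.1985]
orientation: [-1.216, -1.212, 1.211]
force: [-0.3, -0.4, -5.2]
width: 0.389
```

```bash
python3 -c "
from h import *
go(.56,.265,.2,1.571)"
```

```text
clk 24.55 pos [ 0.4792 -0.3332  0.1985] yaw 1.572 tilt [-0.004 -1.    -0.005] F [-0.3 -0.4 -5.2] w 0.389
turn 0.01 shift [19.94 -0.13 -2.7 ] min rows 20
```

Call:
jog_arm:
  moves:
    - [0.5,0,0,0]
    - [0.8,0,0,0]
    - [0.95,0,0,0]
    - [0.95,0,0,0]
    - [0.95,0,0,0]
    - [0.95,0,0,0]
    - [0.95,0,0,0]
    - [0.95,0,0,0]
    - [0.95,0,0,0]
    - [0.95,0,0,0]

```text
clock: 25.55
eef_pos: [0.4762, -0.063, 0.1938]
orientation: [-1.208, -1.206, 1.209]
force: [0.7, 0.7, -4.2]
width: 0.388
```

Call:
jog_arm:
  moves:
    - [0.95,0,0,0]
    - [0.95,0,0,0]
    - [0.95,0,-0.3,0]
    - [0.95,0,-0.4,0]
    - [0.95,0,-0.4,0]
    - [0.95,0,-0.4,0]
    - [0.95,0,-0.4,0]
    - [0.95,0,-0.4,0]
    - [0.95,0,-0.4,0]
    - [0.95,0,0,0]

```text
clock: 26.55
eef_pos: [0.5589, 0.2208, 0.1934]
orientation: [-1.21, -1.206, 1.208]
force: [0.1, -0.4, -4.1]
width: 0.384
```

Call:
jog_arm:
  moves:
    - [0.9,0,0,0]
    - [0.6,0,0,0]
    - [0,0,0,0]
    - [0,0,0,0]
    - [0,0,0,0]

```text
clock: 27.05
eef_pos: [0.5588, 0.2633, 0.1938]
orientation: [-1.211, -1.206, 1.209]
force: [0.3, -0.6, -4.3]
width: 0.386
```

```bash
python3 -c "
from h import *
go(.5,.268,.1,1.571)
from rig import ctrl
s=ctrl.get_state();cv2.imwrite('pics/w5.png',ctrl.get_image('wrist'));import pickle;pickle.dump(s,open('w5.pkl','wb'))"
```

```text
clk 27.05 pos [0.5588 0.2633 0.1938] yaw 1.568 tilt [-0.002 -1.     0.001] F [ 0.3 -0.6 -4.3] w 0.386
turn -0.03 shift [0.16 3.13 1.96] min rows 4
```

View pics/w5.png

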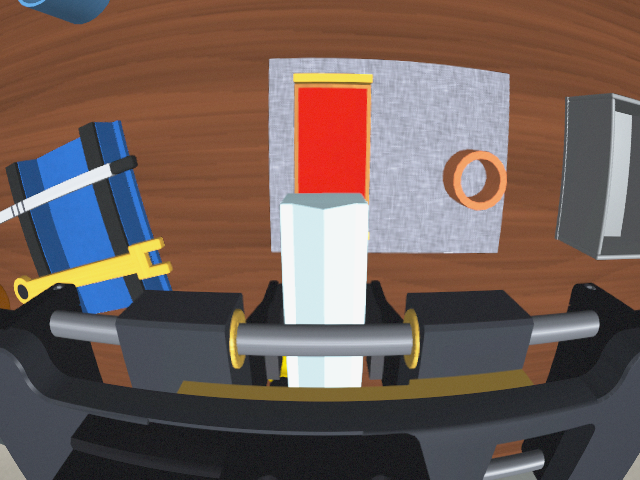

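Wrist view: the far pad edge runs from (299,88) to (367,88). The mat corners are at (269,58), (510,74), (498,253), (271,252), and the collar is at about (475,180).

```bash
python3 -c "
from h import *
import pickle;s=pickle.load(open('w5.pkl','rb'))
f=lambda L,z:np.array([at('wrist',*p,z,s) for p in L])
Q=f([(269,58),(510,74),(498,253),(271,252)],.003);print('mat',Q.mean(0),Q.round(4).tolist())
P=f([(299,88),(367,88),(298,192),(366,192)],.015);print(P.round(4).tolist())
im=cv2.imread('pics/w5.png')[130:230,425:525].astype(int)
m=((im[...,2]-im[...,0])>60)&(im[...,2]>120);v,u=np.nonzero(m);print(u.min()+425,u.max()+425,v.min()+130,v.max()+130)
print('collar top',at('wrist',479,181,.037,s),at('wrist',443,181,.037,s),at('wrist',507,181,.037,s))
"
```

```text
mat [0.50044581 0.32893616 0.003     ] [[0.4041, 0.2096, 0.003], [0.4069, 0.4498, 0.003], [0.5964, 0.4483, 0.003], [0.5945, 0.2079, 0.003]]
[[0.4362, 0.2388, 0.015], [0.4359, 0.3001, 0.015], [0.5324, 0.2371, 0.015], [0.5324, 0.3002, 0.015]]
443 524 130 229
collar top [0.51652066 0.40244996 0.037     ] [0.51791245 0.36706111 0.037     ] [0.51509982 0.43202524 0.037     ]
```

Call:
jog_arm:
  moves:
    - [0.1,0,0.6,0]
    - [0.09,0,0.7,0]
    - [0,0,0.63,0]
    - [0,0.6,0,0]
    - [0,0.8,0,0]
    - [0,0.8,0,0]
    - [0,0.8,0,0]
    - [0,0.8,0,0]
    - [0,0,0,0]
    - [0,0,0,0]

```text
clock: 28.1
eef_pos: [0.5016, 0.27, 0.0807]
orientation: [-1.21, -1.207, 1.208]
force: [0.5, 0.7, -3.7]
width: 0.388
```

```bash
python3 -c "
from h import *
go(.501,.269,.0187,1.565)"
```

```text
clk 28.1 pos [0.5016 0.27   0.0807] yaw 1.569 tilt [-0. -1.  0.] F [ 0.5  0.7 -3.7] w 0.388
turn 0.04 shift [-0.03  2.07  0.02] min rows 3
```

Call:
jog_arm:
  moves:
    - [-0.03,0.6,0,0.04]
    - [0,0.5,0,0]
    - [0,0.4,0,0]
    - [0,0.25,0,0]
    - [0,0.1,0,0]
    - [0,0.1,0,0]
    - [0,0.05,0,0]
    - [0,0,0,0]
    - [0,0,0,0]
    - [0,0,0,0]

```text
clock: 29.1
eef_pos: [0.5015, 0.2698, 0.0206]
orientation: [-1.212, -1.206, 1.205]
force: [-0.5, -0.6, -4.4]
width: 0.386
```

Call:
jog_arm:
  moves:
    - [0,0.04,0,0]
    - [0,0.03,0,0]
    - [0,0,0,0]
    - [0,0,0,0]

```text
clock: 29.5
eef_pos: [0.5014, 0.2697, 0.0186]
orientation: [-1.212, -1.206, 1.205]
force: [-0.9, -1.6, 1.6]
width: 0.39
```

Call:
jog_arm:
  moves:
    - [0,0.02,0,0]
    - [0,0,0,0]
    - [0,0,0,0]

```text
clock: 29.8
eef_pos: [0.5014, 0.2697, 0.0186]
orientation: [-1.213, -1.206, 1.206]
force: [-2.4, -2.0, 6.1]
width: 0.393
```

Call:
jog_arm:
  moves:
    - [0,0,0,0]
    - [0,0,0,0]
    - [0,0,0,0]
    - [0,0,0,0]
    - [0,0,0,0]
    - [0,0,0,0]
  jaw: -0.5

```text
clock: 30.4
eef_pos: [0.5013, 0.2697, 0.0176]
orientation: [-1.212, -1.206, 1.206]
force: [-0.9, -1.3, -0.0]
width: 0.735
```

Call:
jog_arm:
  moves:
    - [0,-0.6,0,0]
    - [0,-0.8,0,0]
    - [0,-0.9,0,0]
    - [0,-0.9,0,0]
    - [0,-0.9,0,0]
    - [0,-0.9,0,0]
    - [0.8,0,0,0]
    - [0.8,0,-0.7,0]
    - [0.8,0,-0.7,0]
    - [0,0,0,0]
  jaw: -1

```text
clock: 31.4
eef_pos: [0.5451, 0.3446, 0.1676]
orientation: [-1.209, -1.209, 1.203]
force: [0.2, -0.3, -0.5]
width: 0.999
```

```bash
python3 -c "
from h import *
go(.516,.403,.1,1.571)
from rig import ctrl
s=ctrl.get_state();cv2.imwrite('pics/w6.png',ctrl.get_image('wrist'));import pickle;pickle.dump(s,open('w6.pkl','wb'))"
```

```text
clk 31.4 pos [0.5451 0.3446 0.1676] yaw 1.567 tilt [ 0.004 -1.    -0.001] F [ 0.2 -0.3 -0.5] w 0.999
turn -0.04 shift [1.94 2.26 0.97] min rows 3
```

View pics/w6.png

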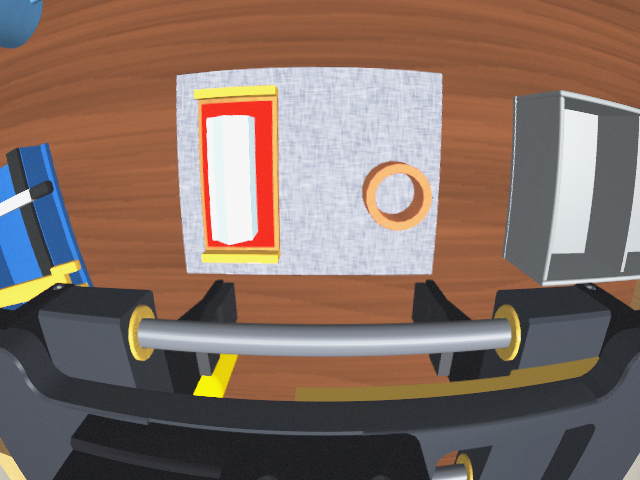

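The prism lies between the stops. The collar's top rim spans columns 366–432 and rows 162–228. I'll measure both.

```bash
python3 -c "
from h import *
import pickle;s=pickle.load(open('w6.pkl','rb'))
f=lambda L,z:np.array([at('wrist',*p,z,s) for p in L])
print('prism',f([(207,115),(254,115),(211,240),(257,236)],.043).round(4).tolist())
A=f([(207,115),(254,115),(211,240),(257,236)],.043);print(A.mean(0))
print('pad',f([(202,100),(272,100),(205,250),(275,248)],.015).mean(0))
print('collar',f([(366,195),(432,195),(399,162),(399,229)],.037).round(4).tolist(),at('wrist',399,195,.037,s))
"
```

```text
prism [[0.448, 0.2521, 0.043], [0.4502, 0.2899, 0.043], [0.5496, 0.2499, 0.043], [0.5464, 0.2892, 0.043]]
[0.49855188 0.27025916 0.043     ]
pad [0.50015778 0.26821189 0.015     ]
collar [[0.5145, 0.3769, 0.037], [0.5137, 0.4317, 0.037], [0.4875, 0.403, 0.037], [0.5425, 0.4051, 0.037]] [0.51416975 0.40383999 0.037     ]
```

Call:
jog_arm:
  moves:
    - [0.9,0,0.5,0]
    - [1,0,0.5,0]
    - [0,0.9,0,0]
    - [0,0.9,0,0]
    - [0,0.9,0,0]
    - [0,0.9,0,0]
    - [0,0,0,0]
    - [0,0,0,0]
    - [0,0,0,0]

```text
clock: 32.35
eef_pos: [0.5145, 0.3992, 0.0614]
orientation: [-1.212, -1.208, 1.203]
force: [-0.6, -0.1, 1.3]
width: 0.995
```

```bash
python3 -c "
from h import *
go(.514,.404,.0085,1.571)"
```

```text
clk 32.35 pos [0.5145 0.3992 0.0614] yaw 1.566 tilt [ 0.002 -1.    -0.002] F [-0.6 -0.1  1.3] w 0.995
turn -0.05 shift [0.16 1.77 0.02] min rows 2
```

Call:
jog_arm:
  moves:
    - [0.16,0,0,0]
    - [0,0.6,0,0]
    - [0,0.6,0,0]
    - [0,0.4,0,0]
    - [0,0.17,0,0]
    - [0,0,0,0]
    - [0,0,0,0]

```text
clock: 33.05
eef_pos: [0.514, 0.4037, 0.0066]
orientation: [-1.211, -1.206, 1.205]
force: [-0.0, -0.6, -0.2]
width: 0.999
```

Call:
jog_arm:
  moves:
    - [0,0,0,0]
    - [0,0,0,0]
    - [0,0,0,0]
    - [0,0,0,0]
    - [0,0,0,0]
    - [0,0,0,0]
    - [0,0,0,0]
    - [0,0,0,0]
  jaw: 1

```text
clock: 33.85
eef_pos: [0.514, 0.4039, 0.0068]
orientation: [-1.211, -1.206, 1.205]
force: [-0.1, 1.8, -0.3]
width: 0.647
```

Call:
jog_arm:
  moves:
    - [0,-0.2,0,0]
    - [0,-0.5,0,0]
    - [0,-0.8,0,0]
    - [0,-0.8,0,0]
    - [0,-0.8,0,0]
    - [0,-0.8,0,0]
    - [0,-0.8,0,0.6]
    - [0,-0.8,0,0.6]
    - [0,0,0,0.5]
    - [0,0,0,0]

```text
clock: 34.85
eef_pos: [0.514, 0.4033, 0.1733]
orientation: [-1.291, -1.075, 1.072]
force: [0.0, -0.9, -2.4]
width: 0.644
```

```bash
python3 -c "
from h import *
go(.479,-.3275,.17,1.395)"
```

```text
clk 34.85 pos [0.514  0.4033 0.1733] yaw 1.388 tilt [ 0.001 -1.    -0.002] F [ 0.  -0.9 -2.4] w 0.644
turn -0.07 shift [-24.19   0.1   -3.11] min rows 25
```

Call:
jog_arm:
  moves:
    - [-0.5,0,-0.1,0]
    - [-0.8,0,-0.1,0]
    - [-0.95,0,-0.13,0]
    - [-0.95,0,-0.13,0]
    - [-0.95,0,-0.13,0]
    - [-0.95,0,-0.13,0]
    - [-0.95,0,-0.13,0]
    - [-0.95,0,-0.13,0]
    - [-0.95,0,-0.13,0]
    - [-0.95,0,-0.13,0]

```text
clock: 35.85
eef_pos: [0.5007, 0.1312, 0.1708]
orientation: [-1.29, -1.071, 1.076]
force: [0.4, 0.3, -2.8]
width: 0.644
```

Call:
jog_arm:
  moves:
    - [-0.95,0,-0.13,0]
    - [-0.95,0,-0.13,0]
    - [-0.95,0,-0.13,0]
    - [-0.95,0,-0.13,0]
    - [-0.95,0,-0.13,0]
    - [-0.95,0,-0.13,0]
    - [-0.95,0,-0.13,0]
    - [-0.95,0,-0.13,0]
    - [-0.95,0,-0.13,0]
    - [-0.95,0,-0.13,0]

```text
clock: 36.85
eef_pos: [0.4864, -0.1551, 0.1709]
orientation: [-1.289, -1.072, 1.075]
force: [0.8, -0.4, -2.8]
width: 0.643
```

Call:
jog_arm:
  moves:
    - [-0.95,0,-0.13,0]
    - [-0.95,0,-0.13,0]
    - [-0.95,0,-0.13,0]
    - [-0.9,0,-0.13,0]
    - [-0.7,0,0,0]
    - [-0.4,0,0,0]
    - [0,0,0,0]
    - [0,0,0,0]

```text
clock: 37.65
eef_pos: [0.4768, -0.2981, 0.1713]
orientation: [-1.289, -1.074, 1.073]
force: [0.2, -0.3, -2.9]
width: 0.649
```

```bash
python3 -c "
from h import *
go(.479,-.3275,.0117,1.395)"
```

```text
clk 37.65 pos [ 0.4768 -0.2981  0.1713] yaw 1.389 tilt [ 0.001 -1.     0.001] F [ 0.2 -0.3 -2.9] w 0.649
turn -0.06 shift [-0.96  5.32 -0.25] min rows 6
```

Call:
jog_arm:
  moves:
    - [-0.5,0,-0.1,0]
    - [-0.46,0,-0.15,-0.06]
    - [0,0.7,0,0]
    - [0,0.9,0,0]
    - [0,0.9,0,0]
    - [0,0.9,0,0]
    - [0,0.6,0,0]
    - [0,0.4,0,0]
    - [0,0,0,0]
    - [0,0,0,0]

```text
clock: 38.65
eef_pos: [0.4801, -0.3293, 0.0401]
orientation: [-1.289, -1.079, 1.078]
force: [0.5, -0.4, -2.5]
width: 0.649
```

```bash
python3 -c "
from h import *
go(.479,-.3275,.0117,1.395)"
```

```text
clk 38.65 pos [ 0.4801 -0.3293  0.0401] yaw 1.394 tilt [-0.    -1.    -0.001] F [ 0.5 -0.4 -2.5] w 0.649
turn -0.01 shift [0.05 0.95 0.05] min rows 1
```

Call:
jog_arm:
  moves:
    - [0.05,0.3,0.05,0]
    - [0,0.3,0,0]
    - [0,0.15,0,0]
    - [0,0.1,0,0]
    - [0,0.04,0,0]
    - [0,0,0,0]
    - [0,0,0,0]

```text
clock: 39.35
eef_pos: [0.4784, -0.3272, 0.0131]
orientation: [-1.288, -1.078, 1.078]
force: [0.0, 0.4, -2.2]
width: 0.646
```

Call:
jog_arm:
  moves:
    - [0,0.04,0,0]
    - [0,0.02,0,0]
    - [0,0,0,0]
    - [0,0,0,0]

```text
clock: 39.75
eef_pos: [0.4785, -0.3272, 0.0117]
orientation: [-1.289, -1.078, 1.078]
force: [-2.6, 0.4, 4.7]
width: 0.645
```

Contact. I'll release and lift.

Call:
jog_arm:
  moves:
    - [0,0,0,0]
    - [0,0,0,0]
    - [0,0,0,0]
    - [0,0,0,0]
    - [0,0,0,0]
    - [0,0,0,0]
  jaw: -0.8

```text
clock: 40.35
eef_pos: [0.4782, -0.327, 0.011]
orientation: [-1.288, -1.078, 1.078]
force: [-0.2, -0.3, -0.2]
width: 0.898
```

Call:
jog_arm:
  moves:
    - [0,-0.5,0,0]
    - [0,-0.8,0,0]
    - [0,-0.9,0,0]
    - [0,-0.9,0,0]
    - [0,-0.9,0,0]
    - [0,-0.9,0,0]
    - [0,0,0,1]
    - [0,0,0,1]
    - [0,0,0,1]
    - [0,0,0,1]

```text
clock: 41.35
eef_pos: [0.4783, -0.327, 0.1594]
orientation: [-1.436, -0.758, 0.757]
force: [0.4, -0.2, -0.5]
width: 0.899
```

Call:
jog_arm:
  moves:
    - [0,0,0,1]
    - [0,0,0,1]
    - [0,0,0,1]
    - [0,0,0,1]
    - [0,0,0,1]
    - [0,0,0,1]
    - [0,0,0,1]
    - [0,0,0,0.17]
    - [0,0,0,0]
    - [0,0,0,0]
  jaw: 0.2

```text
clock: 42.35
eef_pos: [0.4783, -0.327, 0.1585]
orientation: [-1.564, -0.178, 0.177]
force: [0.2, -0.2, 0.4]
width: 0.401
```

```bash
python3 -c "
from h import *
go(.6052,.008,.17,.225)"
```

```text
clk 42.35 pos [ 0.4783 -0.327   0.1585] yaw 0.226 tilt [ 0. -1. -0.] F [ 0.2 -0.2  0.4] w 0.401
turn 0.01 shift [ 6.62 -0.38  9.94] min rows 10
```

Call:
jog_arm:
  moves:
    - [0.4,-0.1,0.6,0]
    - [0.69,-0.1,1,0]
    - [0.69,-0.18,1,0]
    - [0.69,0,1,0]
    - [0.69,0,1,0]
    - [0.69,0,1,0]
    - [0.69,0,1,0]
    - [0.69,0,1,0]
    - [0.69,0,1,0]
    - [0.7,0,1,0]

```text
clock: 43.35
eef_pos: [0.6081, -0.0008, 0.1696]
orientation: [-1.564, -0.177, 0.177]
force: [-0.0, -0.1, -0.9]
width: 0.396
```

Call:
jog_arm:
  moves:
    - [0,0,0.34,0]
    - [0,0,0,0]
    - [0,0,0,0]
    - [0,0,0,0]

```text
clock: 43.75
eef_pos: [0.6052, 0.0053, 0.1694]
orientation: [-1.565, -0.173, 0.174]
force: [-0.6, -0.4, -0.3]
width: 0.398
```

```bash
python3 -c "
from h import *
go(.6052,.008,.033,.225)"
```

```text
clk 43.75 pos [0.6052 0.0053 0.1694] yaw 0.221 tilt [-0.001 -1.    -0.001] F [-0.6 -0.4 -0.3] w 0.398
turn -0.03 shift [0.02 4.55 0.09] min rows 5
```

Call:
jog_arm:
  moves:
    - [0.02,0.7,0.09,-0.03]
    - [0,0.9,0,0]
    - [0,0.9,0,0]
    - [0,0.9,0,0]
    - [0,0.7,0,0]
    - [0,0.3,0,0]
    - [0,0.15,0,0]
    - [0,0,0,0]
    - [0,0,0,0]

```text
clock: 44.65
eef_pos: [0.6063, 0.0104, 0.0341]
orientation: [-1.564, -0.18, 0.177]
force: [-0.8, 0.1, 0.5]
width: 0.404
```

Call:
jog_arm:
  moves:
    - [0,0,0,0]
    - [0,0,0,0]
    - [0,0,0,0]
    - [0,0,0,0]
    - [0,0,0,0]
    - [0,0,0,0]
  jaw: 1

```text
clock: 45.25
eef_pos: [0.6053, 0.0105, 0.0335]
orientation: [-1.564, -0.178, 0.179]
force: [-3.1, -0.2, 5.3]
width: 0.227
```

Call:
jog_arm:
  moves:
    - [0,-0.5,0,0]
    - [0,-0.8,0,0]
    - [0,-0.8,0,0]
    - [0,-0.8,0,0]
    - [0,-0.8,0,0]
    - [0,-0.9,0,0.9]
    - [0,0,0,0.9]
    - [0,0,0,0.9]
    - [0,0,0,0.9]
    - [0,0,0,0.45]

```text
clock: 46.25
eef_pos: [0.6051, 0.0107, 0.1711]
orientation: [-1.565, 0.156, -0.156]
force: [0.5, -0.2, -2.6]
width: 0.227
```

```bash
python3 -c "
from h import *
go(.5255,-.3383,.17,-.195)"
```

```text
clk 46.25 pos [0.6051 0.0107 0.1711] yaw -0.199 tilt [-0. -1. -0.] F [ 0.5 -0.2 -2.6] w 0.227
turn -0.04 shift [ -0.35   0.04 -11.93] min rows 12
```

Call:
jog_arm:
  moves:
    - [0,0,-0.6,0]
    - [0,0,-0.95,0]
    - [0,0,-0.98,0]
    - [0,0,-0.98,0]
    - [0,0,-0.98,0]
    - [0,0,-0.98,0]
    - [0,0,-0.98,0]
    - [-0.1,0,-0.98,0]
    - [-0.1,0,-0.98,0]
    - [-0.15,0,-0.98,0]

```text
clock: 47.25
eef_pos: [0.5396, -0.2644, 0.1711]
orientation: [-1.565, 0.154, -0.154]
force: [0.6, 0.4, -3.4]
width: 0.225
```

Call:
jog_arm:
  moves:
    - [0,0,-0.98,0]
    - [0,0,-0.8,0]
    - [0,0,-0.6,0]
    - [0,0.7,0,0]
    - [0,0.7,0,0]
    - [0,0.7,0,0]
    - [0,0.5,0,0]
    - [0,0,0,0]
    - [0,0,0,0]

```text
clock: 48.15
eef_pos: [0.5266, -0.3335, 0.0933]
orientation: [-1.565, 0.154, -0.154]
force: [0.5, -1.0, -2.6]
width: 0.227
```

```bash
python3 -c "
from h import *
go(.526,-.336,.061,-.195)"
```

```text
clk 48.15 pos [ 0.5266 -0.3335  0.0933] yaw -0.196 tilt [ 0.001 -1.     0.   ] F [ 0.5 -1.  -2.6] w 0.227
turn -0.01 shift [-0.01  1.08 -0.09] min rows 2
```

Call:
jog_arm:
  moves:
    - [0,0.4,-0.09,0]
    - [0,0.4,0,0]
    - [0,0.15,0,0]
    - [0,0.07,0,0]
    - [0,0.04,0,0]
    - [0,0,0,0]
    - [0,0,0,0]

```text
clock: 48.85
eef_pos: [0.5259, -0.3364, 0.0615]
orientation: [-1.566, 0.154, -0.155]
force: [-0.5, 0.0, -2.9]
width: 0.226
```

Call:
jog_arm:
  moves:
    - [0,0.03,0,0]
    - [0,0.03,0,0]
    - [0,0,0,0]
    - [0,0,0,0]

```text
clock: 49.25
eef_pos: [0.526, -0.3364, 0.0605]
orientation: [-1.566, 0.154, -0.155]
force: [-3.1, 1.8, 6.1]
width: 0.225
```

Call:
jog_arm:
  moves:
    - [0,0,0,0]
    - [0,0,0,0]
    - [0,0,0,0]
    - [0,0,0,0]
    - [0,0,0,0]
  jaw: 0.2

```text
clock: 49.75
eef_pos: [0.5257, -0.3363, 0.0592]
orientation: [-1.565, 0.154, -0.154]
force: [-0.4, -0.2, -0.5]
width: 0.397
```

Call:
jog_arm:
  moves:
    - [0,-0.6,0,0]
    - [0,-0.9,0,0]
    - [0,-0.9,0,0]
    - [0,-0.9,0,-0.8]
    - [0,-0.3,0,-0.8]
    - [0,0,0,-0.8]
    - [0,0,0,-0.8]
    - [0,0,0,-0.8]
    - [0,0,0,0]
    - [0,0,0,0]

```text
clock: 50.75
eef_pos: [0.5255, -0.3363, 0.1672]
orientation: [-1.564, -0.173, 0.173]
force: [-0.8, -0.5, 1.0]
width: 0.401
```

```bash
python3 -c "
from h import *
go(.5177,-.0097,.17,.225)"
```

```text
clk 50.75 pos [ 0.5255 -0.3363  0.1672] yaw 0.22 tilt [-0. -1.  0.] F [-0.8 -0.5  1. ] w 0.401
turn -0.04 shift [ 2.17 -0.09 10.67] min rows 11
```

Call:
jog_arm:
  moves:
    - [0.1,0,0.6,-0.04]
    - [0.2,0,0.98,0]
    - [0.2,0,0.98,0]
    - [0.2,0,0.98,0]
    - [0.2,0,0.98,0]
    - [0.2,0,0.98,0]
    - [0.2,0,0.98,0]
    - [0.2,0,0.98,0]
    - [0.25,0,0.98,0]
    - [0.25,0,0.98,0]

```text
clock: 51.75
eef_pos: [0.5199, -0.0448, 0.1675]
orientation: [-1.563, -0.178, 0.178]
force: [0.1, 0.4, -0.2]
width: 0.402
```

Call:
jog_arm:
  moves:
    - [0.2,0,0.8,0]
    - [0.17,0,0.45,0]
    - [0,0.6,0,0]
    - [0,0.6,0,0]
    - [0,0.6,0,0]
    - [0,0,0,0]
    - [0,0,0,0]

```text
clock: 52.45
eef_pos: [0.5228, -0.0075, 0.1136]
orientation: [-1.563, -0.178, 0.179]
force: [0.3, -0.1, 0.6]
width: 0.396
```

```bash
python3 -c "
from h import *
go(.5177,-.0097,.0345,.225)"
```

```text
clk 52.45 pos [ 0.5228 -0.0075  0.1136] yaw 0.227 tilt [-0. -1.  0.] F [ 0.3 -0.1  0.6] w 0.396
turn 0.02 shift [-0.18  2.64 -0.04] min rows 3
```

Call:
jog_arm:
  moves:
    - [-0.18,0,-0.04,0]
    - [0,0.8,0,0]
    - [0,0.8,0,0]
    - [0,0.6,0,0]
    - [0,0.3,0,0]
    - [0,0.14,0,0]
    - [0,0,0,0]
    - [0,0,0,0]

```text
clock: 53.25
eef_pos: [0.5189, -0.0107, 0.0351]
orientation: [-1.564, -0.179, 0.176]
force: [0.9, -0.4, 0.7]
width: 0.399
```

Call:
jog_arm:
  moves:
    - [0,0,0,0]
    - [0,0,0,0]
    - [0,0,0,0]
    - [0,0,0,0]
    - [0,0,0,0]
    - [0,0,0,0]
  jaw: 1

```text
clock: 53.85
eef_pos: [0.5182, -0.0108, 0.0343]
orientation: [-1.564, -0.178, 0.178]
force: [-1.4, -0.2, 3.6]
width: 0.132
```

Call:
jog_arm:
  moves:
    - [0,-0.5,0,0]
    - [0,-0.8,0,0]
    - [0,-0.8,0,0]
    - [0,-0.8,0,0]
    - [0,-0.8,0,0]
    - [0,-0.9,0,0.9]
    - [0,0,0,0.9]
    - [0,0,0,0.9]
    - [0,0,0,0.9]
    - [0,0,0,0]

```text
clock: 54.85
eef_pos: [0.5175, -0.0108, 0.1715]
orientation: [-1.568, 0.119, -0.117]
force: [1.1, 0.0, -3.2]
width: 0.134
```

```bash
python3 -c "
from h import *
go(.438,-.3125,.17,-.15)"
```

```text
clk 54.85 pos [ 0.5175 -0.0108  0.1715] yaw -0.15 tilt [-0.001 -1.    -0.   ] F [ 1.1  0.  -3.2] w 0.134
turn -0.0 shift [ -1.12   0.06 -10.34] min rows 11
```

Call:
jog_arm:
  moves:
    - [0,0,-0.6,0]
    - [-0.1,0,-0.95,0]
    - [-0.12,0,-0.97,0]
    - [-0.13,0,-0.97,0]
    - [-0.13,0,-0.97,0]
    - [-0.13,0,-0.97,0]
    - [-0.13,0,-0.97,0]
    - [-0.13,0,-0.97,0]
    - [-0.13,0,-0.97,0]
    - [-0.12,0,-0.97,0]

```text
clock: 55.85
eef_pos: [0.4421, -0.2828, 0.1716]
orientation: [-1.567, 0.117, -0.116]
force: [1.0, -0.4, -2.9]
width: 0.129
```

Call:
jog_arm:
  moves:
    - [0,0,-0.7,0]
    - [0,0,-0.36,0]
    - [0,0.7,0,0]
    - [0,0.7,0,0]
    - [0,0.7,0,0]
    - [0,0.5,0,0]
    - [0,0,0,0]
    - [0,0,0,0]

```text
clock: 56.65
eef_pos: [0.4386, -0.3127, 0.0942]
orientation: [-1.567, 0.117, -0.117]
force: [-0.6, 0.1, -2.5]
width: 0.129
```

```bash
python3 -c "
from h import *
go(.4378,-.3135,.0615,-.15)"
```

```text
clk 56.65 pos [ 0.4386 -0.3127  0.0942] yaw -0.149 tilt [-0.    -1.     0.001] F [-0.6  0.1 -2.5] w 0.129
turn 0.01 shift [-0.02  1.09 -0.03] min rows 2
```

Call:
jog_arm:
  moves:
    - [-0.02,0.4,-0.03,0]
    - [0,0.4,0,0]
    - [0,0.15,0,0]
    - [0,0.07,0,0]
    - [0,0.04,0,0]
    - [0,0,0,0]
    - [0,0,0,0]

```text
clock: 57.35
eef_pos: [0.4378, -0.3143, 0.0627]
orientation: [-1.568, 0.118, -0.119]
force: [0.2, 0.2, -1.8]
width: 0.13
```

Call:
jog_arm:
  moves:
    - [0,0.03,0,0]
    - [0,0.03,0,0]
    - [0,0,0,0]
    - [0,0,0,0]

```text
clock: 57.75
eef_pos: [0.4378, -0.3143, 0.0613]
orientation: [-1.568, 0.118, -0.119]
force: [-2.2, 1.4, 5.5]
width: 0.138
```

Call:
jog_arm:
  moves:
    - [0,0,0,0]
    - [0,0,0,0]
    - [0,0,0,0]
    - [0,0,0,0]
    - [0,0,0,0]
  jaw: 0.2

```text
clock: 58.25
eef_pos: [0.4375, -0.3141, 0.0604]
orientation: [-1.568, 0.118, -0.118]
force: [0.0, 1.0, -0.2]
width: 0.39
```

Call:
jog_arm:
  moves:
    - [0,-0.6,0,0]
    - [0,-0.9,0,0]
    - [0,-0.9,0,0]
    - [0,-0.9,0,0]
    - [0,-0.9,0,0]
    - [0,0,-0.9,0]
    - [0,0,-1,0]
    - [0,0,-1,0]
    - [0,0,-1,0]
    - [0,0,-1,0]

```text
clock: 59.25
eef_pos: [0.4152, -0.4606, 0.1865]
orientation: [-1.568, 0.118, -0.118]
force: [0.3, -0.7, 0.2]
width: 0.403
```

Call:
jog_arm:
  moves:
    - [0,0,-0.9,0]
    - [0,0,-0.6,0]
    - [0,0,0,0]
    - [0,0,0,0]

```text
clock: 59.65
eef_pos: [0.4091, -0.5028, 0.1862]
orientation: [-1.566, 0.118, -0.118]
force: [-0.3, 0.4, -0.1]
width: 0.398
```

```bash
python3 -c "
from h import *
from rig import ctrl
go(.44,-.5,.2)
cv2.imwrite('pics/t3.png',ctrl.get_image('top'));cv2.imwrite('pics/s3.png',ctrl.get_image('scene'))
a=cv2.imread('pics/t3.png')[140:275,355:475];b=cv2.imread('pics/s3.png')[215:350,190:310]
c=cv2.resize(np.hstack([a,b]),None,fx=3.3,fy=3.3,interpolation=cv2.INTER_CUBIC);cv2.imwrite('pics/c5.png',c);print(c.shape)
crop('pics/s3.png',420,215,110,80,5,'pics/c6.png')"
```

```text
clk 59.65 pos [ 0.4091 -0.5028  0.1862] yaw -0.15 tilt [-0.    -1.     0.002] F [-0.3  0.4 -0.1] w 0.398
turn -0.0 shift [ 1.01 -0.46  0.25] min rows 2
(446, 792, 3)
```

View pics/c5.png

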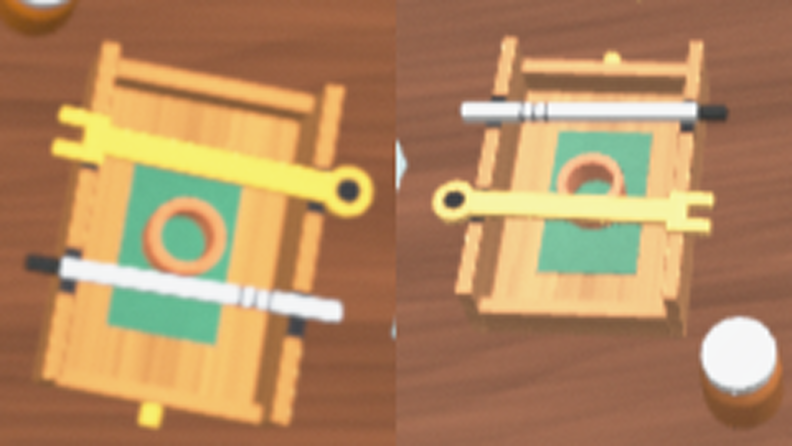

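View pics/c6.png

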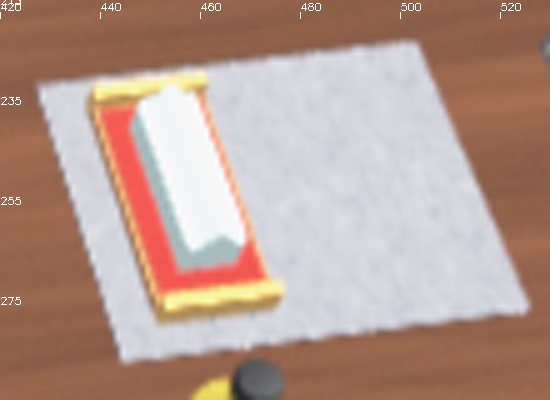

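Both bars are across the drawer on their marks. The collar is on the green pad, at (184,236) in the left half of the crop. The prism is upright between the stops. Next I'll compare the bars with their starts numerically.

```bash
python3 -c "
from h import *
print('collar',at('top',355+184/3.3-.35,140+236/3.3-.35,.042),'pad',[.479,-.3275])
def ends(f,n,z,lo,hi,box):
    x,y,w,h=box;im=cv2.cvtColor(cv2.imread(f),cv2.COLOR_BGR2HSV)[y:y+h,x:x+w]
    m=cv2.inRange(im,lo,hi);k,l,st,c=cv2.connectedComponentsWithStats(m);i=1+st[1:,4].argmax()
    c=c[i]+[x,y];p=np.argwhere(l==i);vx=cv2.fitLine(p[:,::-1].astype(np.float32),2,0,.01,.01).ravel()
    print(f,n,c.round(2),'area',st[i,4],at(n,*c,z).round(4),'ang',np.arctan(vx[1]/vx[0]).round(3))
for f in('top0','t3'):ends(f'pics/{f}.png','top',.085,(22,140,150),(34,255,255),(365,165,110,50))
for f in('scene0','s3'):ends(f'pics/{f}.png','scene',.085,(22,110,150),(34,255,255),(195,260,100,35))
for f in('top0','t3'):ends(f'pics/{f}.png','top',.087,(0,0,185),(179,40,255),(355,218,110,22))
for f in('scene0','s3'):ends(f'pics/{f}.png','scene',.087,(0,0,185),(179,40,255),(200,238,95,13))
"
```

```text
collar [ 0.47871504 -0.32623153  0.042     ] pad [0.479, -0.3275]
pics/top0.png top [448.38 196.56] area 232 [ 0.507  -0.4058  0.085 ] ang 0.157
pics/t3.png top [418.9  189.88] area 418 [ 0.5219 -0.3377  0.085 ] ang 0.205
pics/scene0.png scene [228. 279.] area 11 [ 0.5284 -0.3761  0.085 ] ang 0.0
pics/s3.png scene [218. 279.] area 15 [ 0.5245 -0.4022  0.085 ] ang 0.0
pics/top0.png top [413.42 227.36] area 671 [ 0.434  -0.3235  0.087 ] ang 0.162
pics/t3.png top [415.52 227.21] area 513 [ 0.4344 -0.3284  0.087 ] ang 0.161
pics/scene0.png scene [245.73 247.08] area 356 [ 0.4364 -0.3242  0.087 ] ang 0.001
pics/s3.png scene [245.43 247.51] area 278 [ 0.4377 -0.3251  0.087 ] ang 0.0
```

```bash
python3 -c "
from rig import ctrl
print(ctrl.get_state()['clock'],ctrl.finish_job())"
```

```text
the job is handed in; nothing more can be done
59.75 None
```

I carried out every step in the order asked and handed the job in at about 60 s; no verdict was reported. I parked the spanner and then the probe across the rack rails. I then moved the prism to the cradle, stood the collar on the drawer's green pad, and laid both bars back across the drawer.

What the last checks showed:
- **Prism:** it stands upright between the stops, about 3 mm or less from the middle of the pad, measured in the wrist view just after release.
- **Collar:** the top view puts it about 1.5 mm from the drawer centre, well inside the 15 mm allowed.
- **Spanner:** its ends in the top picture are within about 1 pixel (2–3 mm) of where they were at the start.
- **Probe:** the scene view puts it within 2 mm of its start, at the same angle.
- **Gripper:** it was open and well clear of everything when I handed in.
- **Bystanders:** I never approached the bottle or the jar, but I did not re-measure them at the end.

Some checks were no use. The automatic colour check on the spanner broke down in both views because only parts of it were picked out, so I read its ends off the pictures by eye. The probe's colour check in the top view was also spoiled, because the prism merged with it in the starting picture, so I relied on the scene view.

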